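# Seat a casting in the drilling fixture and clamp it

## Robot

A 6-joint arm with a two-finger parallel gripper is mounted at the origin on the work surface. World frame = base frame: x ahead of the robot, y to its left, z up, the work surface at z = 0. Lengths are in m, angles in rad, forces in N, time in s.
With the tool pointing down it reaches from about 0.275 to 0.975 m from the base axis. Payload 8.4 kg.
Tool frame: the origin (TCP) lies between the finger pads; the fingertips stand 17 mm ahead of it and the grasp point (between the pads) lies 2 mm behind it; z points along the fingers, y is the direction in which the jaws open and shut (so a half turn about z gives the same grasp; the last joint's range is limited). The gripper opens to 92 mm and grips with 3 to 60 N. Pads are 20 mm wide; open, the fingers measure 128 mm over their backs; the gripper's body (75 mm by 189 mm) begins 69 mm behind the grasp point.
Start: joints at [-1.272, 0.353, 1.633, -0, 1.155, -0.002], TCP at [0.185, -0.597, 0.232] pointing down, gripper open.
Joint ranges: [-2.63, 2.63], [-0.92, 2.1], [0.06, 2.66], [-1.3, 4.44], [0, 2.69], [-3.02, 3.02]. Speed limits (rad/s): [2.22, 2.22, 2.79, 3.14, 3.14, 3.14].

## Interface

Orientations are given as a rotation vector (axis times angle).
In Python, from plant import ctrl gives the robot as it stands.
- The arm moves only by the tool step_arm, never from a script. Its argument "targets" is one flat list of numbers, 5 for each row, row after row: the shift along the tool's x, y, z in mm, then the turn about the tool's z in degrees, then the closure, from -1 (fully open) to 1 (shut), so that 0 is half open. A call has 1 to 20 rows; each row is the pose to reach, as a shift and turn from the pose measured when the call began, along the tool's axes at that moment; what a row does not reach only later rows make up. A row lasts 1/12 s, in which the tool goes at most 41.7 mm and 7.16 degrees, less where a joint would pass 70% of its speed; a pose out of reach is approached as far as the arm can. A call with a gripper value outside its range is refused whole. The fingers move at their own pace and stop on an object; "squeeze" is the grip in N (left out, the last holds). Time passes only in rows, so rows that repeat a pose let the fingers close. It gives the time, the measured TCP pose, the force and the opening at its end, in the units of the state.
- ctrl.read_state(): the state, without advancing time (a new reading comes with each control period).
- ctrl.read_camera(name): name is "scene" or "top"; returns a dict with "frame" (400x640x3 uint8, red, green, blue), "depth" (400x640 float32, m along the optical axis (not along the pixel's ray), 0 where there is no reading), "mtx" (3x3 intrinsics, pixels), "xyz" and "orientation" of the camera in the world. Camera axes: x right, y down, z forward; pixel columns grow to the right and rows downward; lengths in m; the calibration is good to about 2 mm. A picture is of the moment at which its call begins.
- ctrl.hand_in(): hands the job in, once; it reports no verdict.
The state is a dict: "time": time; "joints": joint angles; "joint_velocities": joint speeds; "effort": joint torques, N m; "eef_pos": TCP position; "eef_rot": TCP orientation; "force": force on the tool from outside, world axes, zero at the start; "torque": the same for the moment, N m; "grip_width": opening from 0.0 (shut) to 1.0 (fully open).
Only numpy, scipy, OpenCV 4.12 (cv2) and the standard library are available. Lean on these libraries where they do the work, as an engineer would, in place of code of your own. Each camera call takes 0.05 s, during which the arm holds its last target.

## Task

Load the drilling fixture: take the aluminium casting with the rectangular foot that matches the nest, set it in the nest without dropping it, and press it until you feel that it sits fully down on the floor of the nest. Only then swing the hinged clamp over and down so that its pad rests on the casting, and let go. Leave the two other castings where they are.

Things in the scene. Friction and masses are not known exactly. Their poses are not given: they have to be found in the camera images.
- casting_center (a point): The casting to load, plain aluminium, about 0.4 kg: rectangular foot 56 x 110 mm, 18 mm thick, with an upright rib on its middle 28 mm wide, 64 mm long, 42 mm tall (60 mm tall in all). The point is 30 mm above its underside. x: across the rib, the way to grip it from above; y: along the rib and the foot; z up. It stands on the bench at the robot's left. A half turn about z still fits.
- nest_floor (a point): Centre of the nest's flat floor, 14 mm above the bench. The nest is 59 x 113 mm inside (1.5 mm clearance round the foot), fences 13 mm high with bevelled lips to 18 mm above the floor. x: the short way; y: the long way, away from the clamp's hinge; z up. A casting that is fully home has its centre 30 mm above this point.
- fixture: Fixed dark steel fixture plate, 130 x 235 mm, origin on the bench below the nest. In the nest's floor a round lifter, 32 mm across, stands 4 to 10 mm proud at the start. It slides stiffly, without a spring, and stays where pushed: it holds the casting up until that is pressed down with 6 to 10 N; the resistance rises sharply when the foot meets the floor. x, y, z as for the nest.
- clamp (a joint): Angle of the clamp: 0 when level with its pad on the rib of a seated casting, growing as it opens. Starts at 1.6 to 2.0 rad, upright or leaning back; stops at -0.06 (nest empty) and 2.1. The hinge is stiff: the bar stays where left, takes 2 to 4 N at the handle, and is closed by pushing it over from behind, then down.
- clamp_hinge (a point): The clamp's hinge axis, 100 mm from the nest's centre towards the nest's -y end, 88 mm above the bench, between two steel cheeks 104 mm high above the bench. x: the hinge axis; y: over the nest; z up. The bar is 20 mm wide and 14 mm thick; its rubber pad, 100 mm from the hinge, lies over the middle of the nest when closed.
- clamp_handle (a point): Centre of the clamp's black cross handle, a round bar 18 mm thick, 80 mm long, along x (parallel to the hinge axis), at the end of the clamp bar, 160 mm from the hinge and 3 mm towards the bar's back. It moves with the clamp: y points outward along the bar, z to the bar's back, the side to push on for closing.
- round_casting_center (a point): Another casting, to be left alone: round foot 90 mm across, same rib and height. The point is 30 mm above its underside. On the bench to the robot's left.
- long_casting_center (a point): Another casting, to be left alone: narrow foot 42 x 136 mm, too long for the nest, same rib and height. The point is 30 mm above its underside. On the bench to the robot's left.
Mind the look-alikes: they are no part of the job. Leave any blue look-alike of the part that bears casting_center alone.

How it is judged:
By the outcome, as a careful person would: the job done as asked, in the order asked, and still so for the second after the job is handed in, with the robot touching nothing.
It also fails if it takes over 69 s, if anything falls off the work surface, if the arm or the gripper's body presses on something with over 40 N, if the wrist force passes 120 N, or if a joint passes its speed limit or range.

## Working session

There is one attempt and no reset: what is moved stays moved. The work goes in short steps, Python scripts to look and compute and a tool call to move; the robot and the scene stay as the last step left them, time stands still between calls to the robot, and variables do not carry over. Pictures are saved under pics/ and viewed, and the job is handed in when it is done.

Besides the shell and the picture viewer there is one more tool, called as a command line: name --argument value ..., lists and objects as JSON in quotes. step_arm: Moves the arm, as the interface text tells. Its arguments: {"type":"object","properties":{"targets":{"type":"array","items":{"type":"number"}},"squeeze":{"type":"number"}},"required":["targets"]}

```bash
ls; mkdir -p pics; python3 - <<'E'
from plant import ctrl
import cv2,numpy as np
print(ctrl.read_state())
for n in ("scene","top"):
    d=ctrl.read_camera(n); np.savez(f"pics/{n}0.npz",**d)
    cv2.imwrite(f"pics/{n}0.png",d["frame"][:,:,::-1]); print(n,d["xyz"],d["orientation"],d["mtx"])
E
```

```text
pics
{'time': 0.0, 'joints': array([-1.27242111e+00,  3.53590570e-01,  1.63412714e+00, -2.27572117e-05,
        1.15516931e+00, -2.43692457e-03]), 'joint_velocities': array([ 1.15979081e-04, -1.17310369e-03, -6.73789366e-04,  3.20451478e-06,
        4.68502750e-04,  8.96011874e-04]), 'effort': array([-5.55744136e-04, -5.93848157e+01, -3.34222627e+01,  6.96525956e-02,
        2.32408138e-02, -1.27608719e-04]), 'eef_pos': array([ 0.18502165, -0.59650679,  0.23090262]), 'eef_rot': array([-3.10486014e+00, -4.70557996e-01,  3.31953863e-04]), 'force': array([-0.16638856,  0.17374516,  0.33384456]), 'torque': array([-0.03423378, -0.00358137, -0.00115273]), 'grip_width': 0.9974918982395757}
scene [0.94133228 0.62900592 0.95224327] [-1.04980752 -2.53659539  0.91264712] [[413.88111096   0.         318.99506769]
 [  0.         413.88111096 194.47304439]
 [  0.           0.           1.        ]]
top [0.37372479 0.1180031  0.99693094] [-2.17449451  2.20547203 -0.06824525] [[405.70578916   0.         320.32727535]
 [  0.         405.70578916 199.60724715]
 [  0.           0.           1.        ]]
```

View pics/scene0.png

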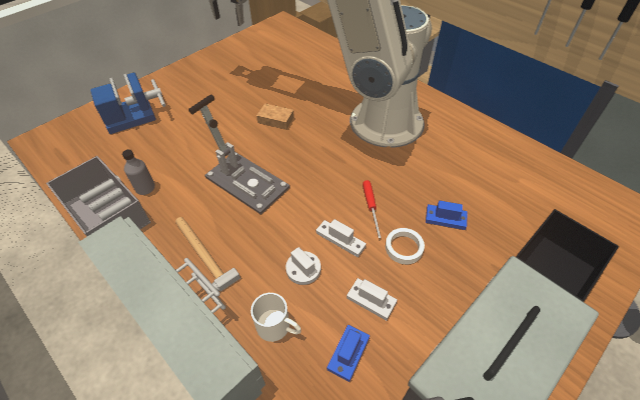

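View pics/top0.png

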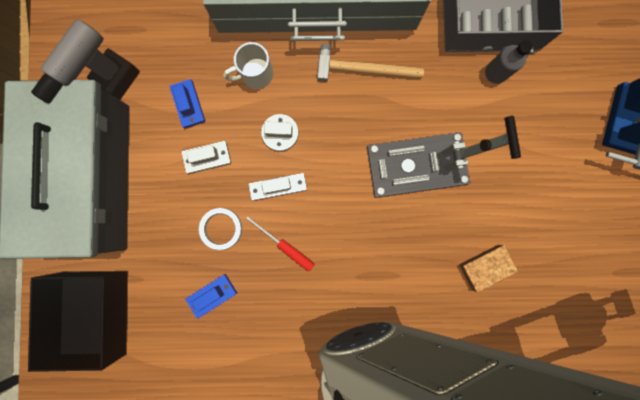

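Top view: plain castings at (206,157), (278,187) and the round one at (280,132); blue look-alikes at (187,103) and (211,296). The one at (206,157) has the short, wide rectangular foot, while (278,187) looks longer and narrower. I'll confirm with an enlarged crop and depth measurements.

```bash
cat > h.py <<'E'
import numpy as np,cv2
from scipy.spatial.transform import Rotation as R
def load(n): return dict(np.load(f"pics/{n}.npz"))
def pts(d):
    K=d["mtx"];z=d["depth"];v,u=np.mgrid[:z.shape[0],:z.shape[1]]
    c=np.stack([(u-K[0,2])/K[0,0]*z,(v-K[1,2])/K[1,1]*z,z],-1)
    return c@R.from_rotvec(d["orientation"]).as_matrix().T+d["xyz"]
def proj(d,p):
    K=d["mtx"];c=(np.asarray(p)-d["xyz"])@R.from_rotvec(d["orientation"]).as_matrix()
    return np.array([K[0,0]*c[...,0]/c[...,2]+K[0,2],K[1,1]*c[...,1]/c[...,2]+K[1,2]]).T
def rect(P,m):
    q=P[m][:,:2]; r=cv2.minAreaRect((q*1000).astype(np.float32)); return r,q.mean(0),len(q)
E
python3 - <<'E'
from h import *
d=load("top0");P=pts(d);f=d["frame"]
def crop(u0,u1,v0,v1,s,n): cv2.imwrite(n,cv2.resize(f[v0:v1,u0:u1,::-1],None,fx=s,fy=s,interpolation=cv2.INTER_CUBIC))
crop(165,325,95,215,5,"pics/c1.png"); crop(355,530,105,205,4.5,"pics/c2.png")
print("bench z",np.median(P[215:225,330:380,2]))
sat=f.max(-1).astype(int)-f.min(-1)
for n,(u0,u1,v0,v1) in dict(A=(175,238,136,180),B=(243,312,166,207),C=(255,305,108,158)).items():
    M=np.zeros(f.shape[:2],bool);M[v0:v1,u0:u1]=True
    for lo,hi in((.010,.03),(.05,.07)):
        print(n,lo,rect(P,M&(P[...,2]>lo)&(P[...,2]<hi)&(sat<60)), np.median(P[...,2][M&(P[...,2]>lo)&(P[...,2]<hi)]))
E
```

```text
bench z -0.00046708911002663056
A 0.01 (((543.9053955078125, 395.3726501464844), (56.84514236450195, 110.0318374633789), 13.257896423339844), array([0.53977214, 0.38856455]), 631) 0.01737839397869012
A 0.05 (((543.65869140625, 395.275634765625), (27.754981994628906, 64.56231689453125), 13.278529167175293), array([0.54305829, 0.39426081]), 344) 0.059081302295402094
B 0.01 (((469.12054443359375, 221.41531372070312), (42.352874755859375, 136.1584930419922), 10.157586097717285), array([0.46679755, 0.21875525]), 610) 0.017472300032289667
B 0.05 (((469.1055908203125, 221.03109741210938), (28.077390670776367, 63.883460998535156), 10.167997360229492), array([0.46871043, 0.22064604]), 332) 0.05906041843625681
C 0.01 (((602.376953125, 214.85153198242188), (86.00527954101562, 89.6383056640625), 89.49725341796875), array([0.59745164, 0.21273118]), 658) 0.017299175095150776
C 0.05 (((602.4276733398438, 215.09117126464844), (64.02986145019531, 28.799819946289062), 86.50208282470703), array([0.60127218, 0.21447596]), 332) 0.059210788400749725
```

```bash
python3 - <<'E'
from h import *
d=load("top0");P=pts(d)
np.set_printoptions(precision=3,suppress=True,linewidth=180)
M=np.zeros((400,640),bool);M[125:205,360:475]=True
for lo,hi in((.008,.02),(.02,.027),(.027,.034)):print(lo,rect(P,M&(P[...,2]>lo)&(P[...,2]<hi)))
for u,v in((408,166),(402,152),(410,181),(383,170),(434,161),(515,137),(509,120),(519,154),(487,145),(462,150)):print(u,v,P[v,u])
E
```

```text
0.008 (((518.8976440429688, -123.88252258300781), (130.3418731689453, 237.1219940185547), 7.3398261070251465), array([ 0.516, -0.116]), 3884)
0.02 (((519.18896484375, -125.10722351074219), (116.72502899169922, 220.89892578125), 7.2439284324646), array([ 0.516, -0.107]), 391)
0.027 (((517.3857421875, -115.706298828125), (82.61083221435547, 176.89974975585938), 6.812000274658203), array([ 0.516, -0.101]), 366)
408 166 [ 0.513 -0.097  0.019]
402 152 [ 0.546 -0.081  0.029]
410 181 [ 0.476 -0.099  0.025]
383 170 [ 0.502 -0.033  0.034]
434 161 [ 0.522 -0.156  0.034]
515 137 [ 0.532 -0.248  0.247]
509 120 [ 0.565 -0.238  0.248]
519 154 [ 0.5   -0.254  0.247]
487 145 [ 0.528 -0.217  0.196]
462 150 [ 0.535 -0.198  0.108]
```

View pics/c1.png

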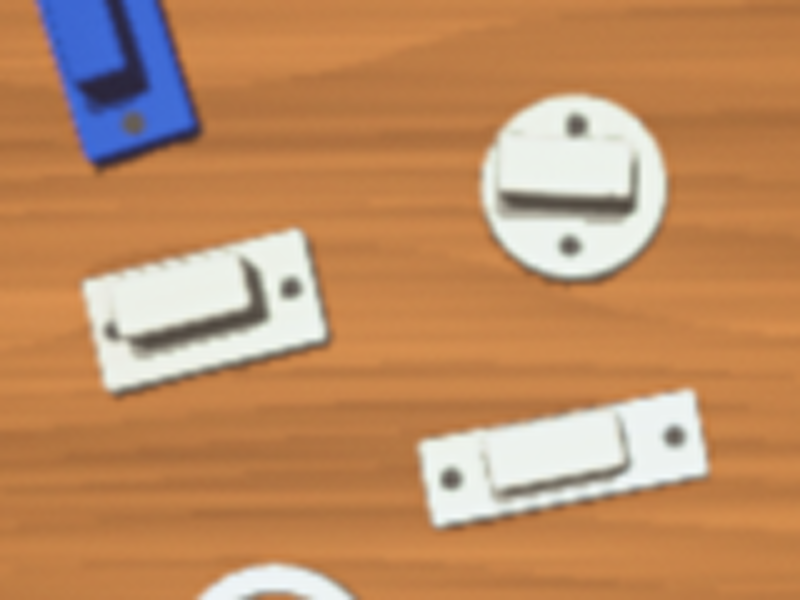

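View pics/c2.png

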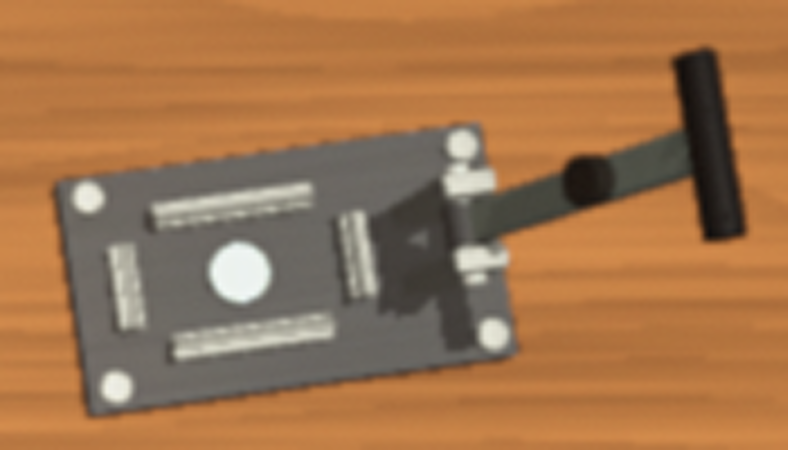

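The crop confirms it: (206,157) measures 56.8 x 110 mm (the target), (278,187) is 42 x 136 and (280,132) is round, 90 mm. In c2 the nest has fences round the lifter at (408,166), and the clamp leans back with its handle at (515,137). Next I'll refine the nest pose.

```bash
cat >> h.py <<'E'
def plan(xyz,yawdeg,st):
    """tool-axis shift mm and turn deg so that tool y lies along yawdeg (mod 180)"""
    A=R.from_rotvec(st["eef_rot"]).as_matrix()
    s=A.T@(np.asarray(xyz)-st["eef_pos"])*1000
    y=A[:,1]; cur=np.degrees(np.arctan2(y[1],y[0])); dw=(yawdeg-cur+90)%180-90
    print("tilt z",A[:,2],"tool y yaw",cur,"shift",s.round(1),"turn about tool z",round(-dw,2),"j6",st["joints"][5])
E
python3 - <<'E'
from h import *
from plant import ctrl
np.set_printoptions(precision=4,suppress=True,linewidth=180)
for nm in("top0",):
    d=load(nm);P=pts(d);f=d["frame"].astype(int)
    g=f.min(-1)
    # bright pixels in nest region
    M=np.zeros((400,640),bool);M[140:192,375:442]=True
    for th in(100,130):
        m=(M&(g>th)).astype(np.uint8);n,l,s,c=cv2.connectedComponentsWithStats(m)
        for i in range(1,n):
            if s[i,4]>15:
                q=P[l==i];print(th,s[i],c[i],q.mean(0),q[:,2].min(),q[:,2].max())
    # fence fit
    th=np.radians(7.3);ex=np.array([np.cos(th),np.sin(th)]);ey=np.array([-ex[1],ex[0]])
    c0=np.array([.514,-.097])
    m=M&(P[...,2]>.0225)&(P[...,2]<.04);q=P[m];a=(q[:,:2]-c0)@ex*1000;b=(q[:,:2]-c0)@ey*1000
    for n,k in dict(px=(a>20)&(abs(b)<48),mx=(a<-20)&(abs(b)<48),py=(b>48)&(abs(a)<25),my=(b<-48)&(abs(a)<25)).items():
        print(n,k.sum(),"a",np.percentile(a[k],[0,5,50,95,100]),"b",np.percentile(b[k],[0,5,50,95,100]),"slope",np.degrees(np.polyfit(b[k],a[k],1)[0]) if n in("px","mx") else np.degrees(np.polyfit(a[k],b[k],1)[0]))
    for c in((413,430,140,152),):pass
plan([.5437,.3953,.042],13.26,ctrl.read_state())
E
```

```text
100 [375 145   4   8  28] [376.3214 148.4643] [ 0.5577 -0.0211  0.0166] 0.010145605313378159 0.02149901991213521
100 [388 145  38  11 263] [406.6844 149.8745] [ 0.5511 -0.0927  0.028 ] 0.00902287113145328 0.9969309391114718
100 [430 151   9  21 134] [434.194  160.5821] [ 0.5222 -0.1548  0.0397] 0.011194915208159073 0.9969309391114718
100 [375 157  14  22 168] [382.5833 166.875 ] [ 0.5114 -0.0343  0.023 ] 0.00993903930251916 0.0354364226462307
100 [400 158  16  15 184] [408.     165.0598] [ 0.5155 -0.0968  0.0188] 0.01018756102226226 0.025662344513204594
100 [375 173  56  19 435] [401.6115 181.6851] [ 0.4745 -0.0789  0.0246] 0.008538372545890738 0.9969309391114718
100 [375 174   4   7  20] [376.15 177.25] [ 0.4875 -0.0195  0.0133] 0.010739165005023699 0.01779431586446356
100 [396 190  17   2  17] [404.     190.5882] [ 0.4539 -0.0864  0.0139] 0.010321951612056512 0.01638140929181775
130 [375 145   3   7  17] [375.8235 148.2941] [ 0.5577 -0.0195  0.019 ] 0.012574315413496184 0.02149901991213521
130 [389 145  36  10 184] [406.0272 149.8804] [ 0.5503 -0.0902  0.0326] 0.01112613785329164 0
[... 533 characters left out ...]
81] 0.01204246923883956 0.02262581034406641
px 187 a [30.6666 31.2039 35.9629 42.4001 43.3549] b [-43.126  -38.0984   0.1968  39.266   43.4946] slope 0.23192390366968935
mx 180 a [-40.1292 -39.6706 -34.5308 -28.6707 -28.0061] b [-42.3377 -37.7329   1.0625  39.5112  43.4708] slope 0.027223474488791064
py 101 a [-21.1846 -19.4805   1.4233  22.2047  23.7752] b [56.6576 57.4337 64.3058 69.0624 69.6859] slope -0.7646177447012488
my 101 a [-21.1577 -19.2291   0.8101  21.3061  23.201 ] b [-68.4849 -67.6381 -60.0514 -56.0476 -55.3718] slope 0.45972732351882994
tilt z [-0.0004  0.0011 -1.    ] tool y yaw -72.76874737343206 shift [ 636.4 -840.9  189.9] turn about tool z -86.03 j6 -0.002388822121504114
```

```bash
python3 - <<'E'
from h import *
f=load("top0")["frame"]; s=load("scene0")["frame"]
cv2.imwrite("pics/c3.png",cv2.resize(f[138:194,368:448,::-1],None,fx=10,fy=10,interpolation=cv2.INTER_CUBIC))
cv2.imwrite("pics/c4.png",cv2.resize(s[85:215,185:295,::-1],None,fx=4.5,fy=4.5,interpolation=cv2.INTER_CUBIC))
E
```

```text
(no output)
```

View pics/c3.png

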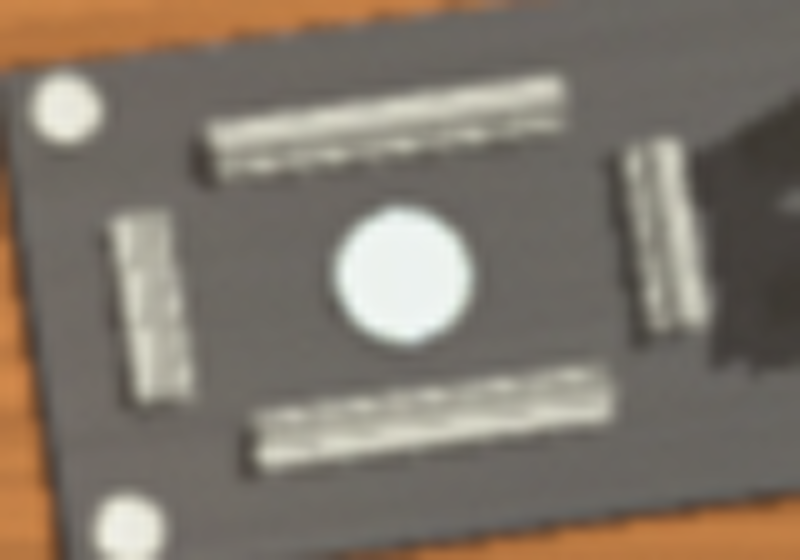

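View pics/c4.png

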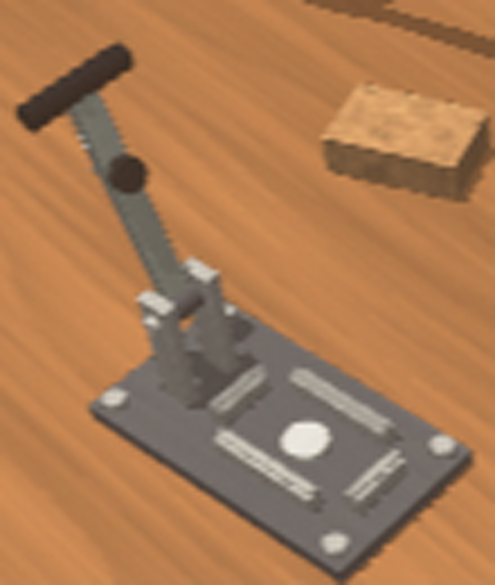

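Casting: centre (0.5437, 0.3953), x axis 13.3°. Nest: centre (0.5153, -0.0963), x axis 7.25° — the lifter and the fence fits agree. Moving up and across, with the gripper partly open because of the blue neighbour.

step_arm --targets '[0, 0, -120, 0, -0.2, 0, 0, -120, 0, -0.2, 0, 0, -120, 0, -0.2, 636, -841, -120, -86, -0.2, 636, -841, -120, -86, -0.2, 636, -841, -120, -86, -0.2, 636, -841, -120, -86, -0.2, 636, -841, -120, -86, -0.2, 636, -841, -120, -86, -0.2, 636, -841, -120, -86, -0.2, 636, -841, -120, -86, -0.2, 636, -841, -120, -86, -0.2, 636, -841, -120, -86, -0.2, 636, -841, -120, -86, -0.2, 636, -841, -120, -86, -0.2, 636, -841, -120, -86, -0.2, 636, -841, -120, -86, -0.2, 636, -841, -120, -86, -0.2, 636, -841, -120, -86, -0.2, 636, -841, -120, -86, -0.2]'

```text
time: 1.77
eef_pos: [0.4257, 0.0718, 0.3516]
eef_rot: [-1.95, -2.462, -0.001]
force: [1.0, -0.6, 1.2]
grip_width: 0.599
```

```bash
python3 - <<'E'
from h import *
from plant import ctrl
s=ctrl.read_state();print(s["time"],s["eef_pos"],s["grip_width"]);plan([.5437,.3953,.12],13.26,s)
E
```

```text
1.7667 [0.42570987 0.07177323 0.35162616] 0.599133897338561
tilt z [-1.05416531e-04  1.10022652e-03 -9.99999389e-01] tool y yaw 13.258141217415325 shift [287.6 189.  232. ] turn about tool z -0.0 j6 -0.06897289718190713
```

step_arm --targets '[288, 189, 0, 0, -0.2, 288, 189, 0, 0, -0.2, 288, 189, 0, 0, -0.2, 288, 189, 0, 0, -0.2, 288, 189, 0, 0, -0.2, 288, 189, 0, 0, -0.2, 288, 189, 0, 0, -0.2, 288, 189, 0, 0, -0.2, 288, 189, 0, 0, -0.2, 288, 189, 232, 0, -0.2, 288, 189, 232, 0, -0.2, 288, 189, 232, 0, -0.2, 288, 189, 232, 0, -0.2, 288, 189, 232, 0, -0.2, 288, 189, 232, 0, -0.2, 288, 189, 232, 0, -0.2, 288, 189, 232, 0, -0.2]'

```text
time: 3.18
eef_pos: [0.5429, 0.3952, 0.1189]
eef_rot: [-1.949, -2.462, 0.003]
force: [-0.4, -0.4, 0.5]
grip_width: 0.598
```

```bash
python3 - <<'E'
from h import *
from plant import ctrl
d=ctrl.read_camera("scene");cv2.imwrite("pics/s1.png",cv2.resize(d["frame"][150:400,240:520,::-1],None,fx=2.4,fy=2.4))
s=ctrl.read_state();print(s["time"],s["eef_pos"],s["grip_width"],s["force"]);plan([.5437,.3953,.042],13.26,s)
E
```

```text
3.2333 [0.54407447 0.39600253 0.12086919] 0.6012412122442748 [-0.47044352  0.05566879 -0.14187672]
tilt z [ 2.50635022e-04  1.36603294e-03 -9.99999036e-01] tool y yaw 13.254815974798188 shift [-0.7 -0.6 78.9] turn about tool z -0.01 j6 0.394486772828517
```

View pics/s1.png

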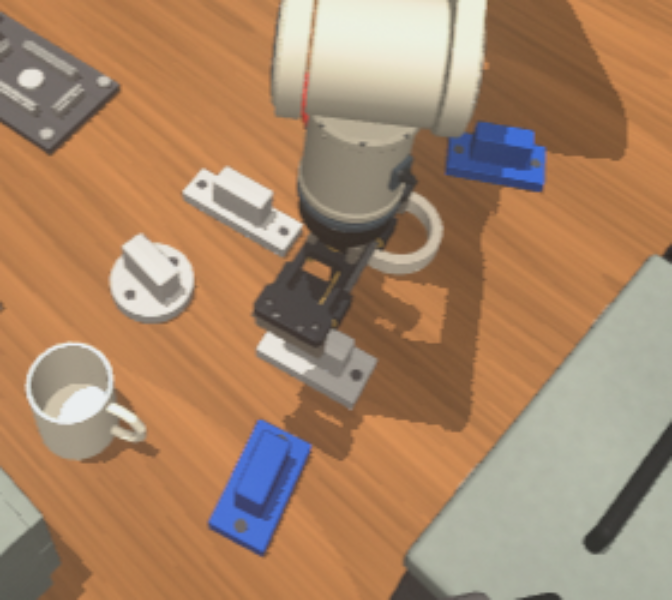

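The gripper is straight above the target at (320,345) in this crop, with the blue one clear at (260,485). Descending and gripping.

step_arm --targets '[-0.5, -0.5, 40, 0, -0.2, -0.5, -0.5, 60, 0, -0.2, -0.5, -0.5, 78, 0, -0.2, -0.5, -0.5, 78, 0, -0.2, -0.5, -0.5, 78, 0, -0.2, -0.5, -0.5, 78, 0, 1, -0.5, -0.5, 78, 0, 1, -0.5, -0.5, 78, 0, 1, -0.5, -0.5, 78, 0, 1, -0.5, -0.5, 78, 0, 1, -0.5, -0.5, 78, 0, 1, -0.5, -0.5, 78, 0, 1, -0.5, -0.5, 78, 0, 1, -0.5, -0.5, 78, 0, 1, -0.5, -0.5, 78, 0, 1]' --squeeze 45

```text
time: 4.48
eef_pos: [0.5443, 0.3959, 0.044]
eef_rot: [-1.95, -2.463, -0.004]
force: [-0.4, -0.0, 6.0]
grip_width: 0.3
```

step_arm --targets '[0, 0, -20, 0, 1, 0, 0, -40, 0, 1, 0, 0, -70, 0, 1, 0, 0, -110, 0, 1, 0, 0, -150, 0, 1, 0, 0, -150, 0, 1, 0, 0, -150, 0, 1]'

```text
time: 5.07
eef_pos: [0.545, 0.3962, 0.1961]
eef_rot: [1.95, 2.462, 0.01]
force: [-0.9, -0.4, -5.9]
grip_width: 0.301
```

```bash
python3 - <<'E'
from h import *
from plant import ctrl
s=ctrl.read_state();print(s["time"],s["eef_pos"],s["grip_width"],s["force"]);plan([.5153,-.0963,.19],7.25,s)
E
```

```text
5.0667 [0.54502062 0.39621884 0.19608702] 0.3013022067611395 [-0.90642395 -0.40976445 -5.86205823]
tilt z [ 0.00469533  0.00461857 -0.99997831] tool y yaw 13.2428042587378 shift [-472.6 -141.8    3.7] turn about tool z 5.99 j6 0.39425626099231875
```

step_arm --targets '[-30, -9, 0, 0, 1, -60, -18, 0, 1, 1, -95, -28, 0, 2, 1, -130, -39, 0, 3, 1, -165, -49, 0, 4, 1, -200, -60, 0, 5, 1, -235, -70, 0, 6, 1, -270, -81, 0, 6, 1, -305, -91, 0, 6, 1, -340, -102, 0, 6, 1, -375, -112, 0, 6, 1, -410, -123, 0, 6, 1, -440, -132, 0, 6, 1, -460, -138, 0, 6, 1, -472, -142, 0, 6, 1, -472, -142, 0, 6, 1, -472, -142, 0, 6, 1, -472, -142, 0, 6, 1]'

```text
time: 6.57
eef_pos: [0.5144, -0.0947, 0.1928]
eef_rot: [-2.076, -2.357, -0.01]
force: [0.4, -0.1, -3.7]
grip_width: 0.3
```

```bash
python3 - <<'E'
from h import *
from plant import ctrl
for n in("scene","top"):
    d=ctrl.read_camera(n);np.savez(f"pics/{n}1.npz",**d);cv2.imwrite(f"pics/{n}1.png",d["frame"][:,:,::-1])
s=ctrl.read_state();print(s["time"],s["eef_pos"],s["grip_width"],s["force"]);plan([.5153,-.0963,.062],7.25,s)
E
```

```text
6.6667 [ 0.51477189 -0.09448383  0.19323234] 0.304033837016329 [ 0.23364619  0.36982693 -5.36965544]
tilt z [ 0.00387288  0.00513484 -0.99997932] tool y yaw 7.317290437813986 shift [ -2.5  -0.3 131.2] turn about tool z 0.07 j6 -0.3194851338165737
```

View pics/scene1.png

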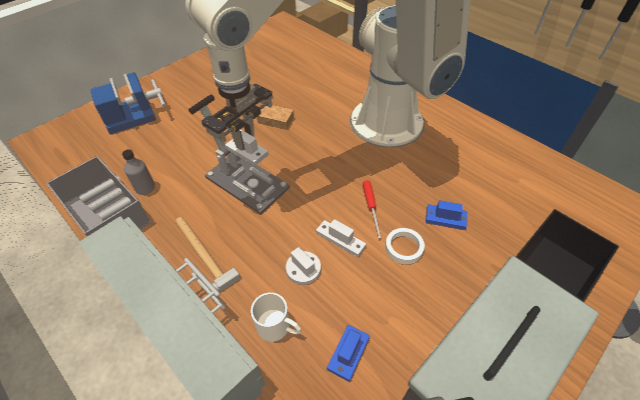

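View pics/top1.png

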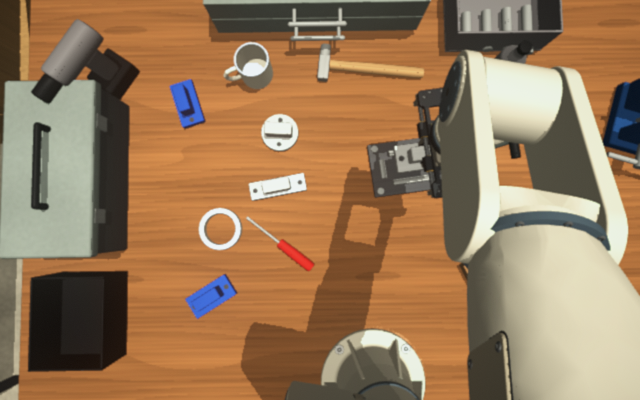

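The casting hangs over the nest: (240,150) in the scene view, with its +y end visible at (405,155) in the top view. I'll lower it to just above the fences and measure again.

step_arm --targets '[-1, 0, 35, 0, 1, -2, 0, 70, 0, 1, -2, 0, 95, 0, 1, -2, 0, 104, 0, 1, -2, 0, 104, 0, 1, -2, 0, 104, 0, 1]'

```text
time: 7.17
eef_pos: [0.516, -0.0955, 0.0898]
eef_rot: [-2.074, -2.359, -0.01]
force: [-0.6, -0.2, -5.3]
grip_width: 0.302
```

```bash
python3 - <<'E'
from h import *
from plant import ctrl
np.set_printoptions(precision=4,suppress=True,linewidth=180)
for n in("scene","top"):
    d=ctrl.read_camera(n);np.savez(f"pics/{n}2.npz",**d)
s=ctrl.read_state();print(s["time"],s["eef_pos"],s["grip_width"],s["force"]);plan([.5153,-.0963,.062],7.25,s)
h=s["eef_pos"][2]-.043
for n,b in(("scene",(140,215,200,295,7)),("top",(135,195,365,445,9))):
    d=load(n+"2");f=d["frame"][:,:,::-1].copy();sc=b[4]
    im=cv2.resize(f[b[0]:b[1],b[2]:b[3]],None,fx=sc,fy=sc,interpolation=cv2.INTER_CUBIC)
    th=np.radians(7.25);ex=np.array([np.cos(th),np.sin(th),0]);ey=np.array([-ex[1],ex[0],0])
    c=np.array([.5153,-.0963,h+.018])
    q=np.array([c+sx*.028*ex+sy*.055*ey for sx,sy in((1,1),(1,-1),(-1,-1),(-1,1))])
    p=((proj(d,q)-[b[2],b[0]]+.5)*sc-.5).round().astype(np.int32)
    cv2.polylines(im,[p],True,(0,0,255),1)
    cv2.imwrite(f"pics/m_{n}.png",im)
E
```

```text
7.2667 [ 0.5169 -0.0959  0.0909] 0.3017259846858359 [ 0.6694  1.2352 -4.6466]
tilt z [ 0.0067  0.0046 -1.    ] tool y yaw 7.343413609814551 shift [-0.3 -1.9 28.9] turn about tool z 0.09 j6 -0.3240141924561648
```

View pics/m_scene.png

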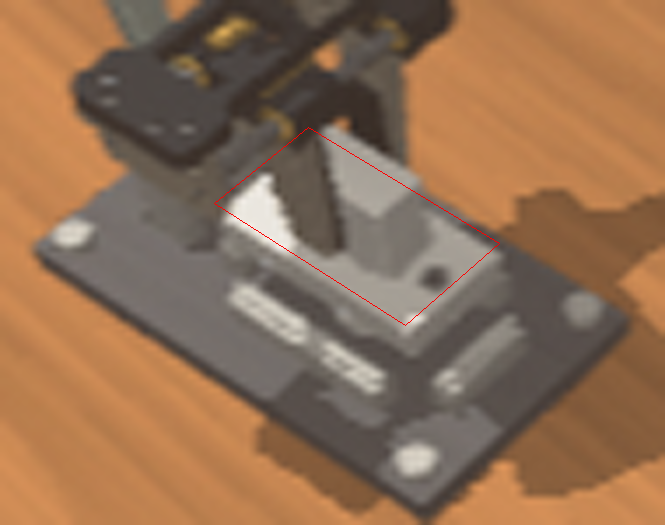

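View pics/m_top.png

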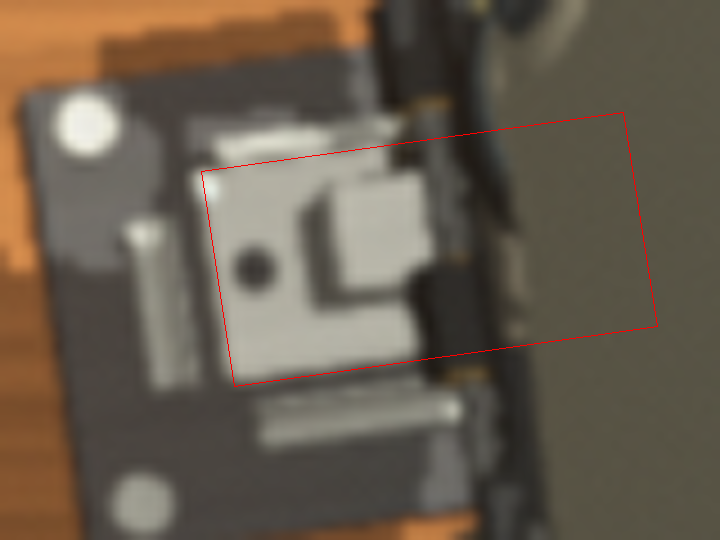

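```bash
python3 - <<'E'
from h import *
np.set_printoptions(precision=2,suppress=True,linewidth=180)
th=np.radians(7.25);ex=np.array([np.cos(th),np.sin(th)]);ey=np.array([-ex[1],ex[0]])
for n in("top2","scene2"):
    P=pts(load(n));a=(P[...,:2]-[.5153,-.0963])@ex*1000;b=(P[...,:2]-[.5153,-.0963])@ey*1000;z=P[...,2]*1000
    m=(z>58)&(z<70)&(abs(a)<40)&(abs(b)<70)
    print(n,m.sum(),np.median(z[m]))
    for lo,hi in((-50,-35),(20,35),(35,50)):
        k=m&(b>lo)&(b<hi);
        if k.sum()>5:print("b",lo,"a range",np.percentile(a[k],[0,3,97,100]))
    for lo,hi in((-25,-15),(-10,10),(15,25)):
        k=m&(a>lo)&(a<hi)&(b>30);
        if k.sum()>5:print("a",lo,"b max",np.percentile(b[k],[90,97,100]))
E
```

```text
top2 378 64.02569746241227
b 20 a range [-26.85 -25.78  28.26  28.86]
b 35 a range [-26.29 -24.9   27.21  28.97]
a -25 b max [53.84 55.06 55.5 ]
a -10 b max [54.09 55.39 55.77]
a 15 b max [53.68 55.48 55.69]
scene2 303 62.783575873366246
b -50 a range [ 6.72  8.04 30.79 32.04]
b 20 a range [-23.73 -21.63  30.56  31.34]
b 35 a range [-26.02 -23.23  29.59  30.9 ]
a -25 b max [55.08 55.92 57.12]
a -10 b max [54.4  56.63 57.27]
a 15 b max [54.25 55.47 55.76]
```

step_arm --targets '[-0.4, -0.7, 0, 0, 1, -0.7, -1.2, 0, 0, 1, -0.7, -1.2, 5, 0, 1, -0.7, -1.2, 10, 0, 1, -0.7, -1.2, 14, 0, 1, -0.7, -1.2, 18, 0, 1, -0.7, -1.2, 20, 0, 1, -0.7, -1.2, 20, 0, 1]'

```text
time: 7.93
eef_pos: [0.5154, -0.0966, 0.0701]
eef_rot: [2.074, 2.358, 0.011]
force: [0.4, 1.1, -5.9]
grip_width: 0.299
```

step_arm --targets '[0, 0, 1.5, 0, 1, 0, 0, 3, 0, 1, 0, 0, 4.5, 0, 1, 0, 0, 4.5, 0, 1]' --squeeze 60

```text
time: 8.27
eef_pos: [0.5153, -0.0965, 0.0654]
eef_rot: [2.074, 2.359, 0.011]
force: [-0.4, -0.6, -5.1]
grip_width: 0.299
```

```bash
python3 -c "
from plant import ctrl
s=ctrl.read_state();print(s['eef_pos'],s['force'],s['torque'])"
```

```text
[ 0.51534144 -0.09654962  0.06535861] [-0.44842282 -0.61327212 -5.09024622] [-0.05726468 -0.12553147  0.02867452]
```

step_arm --targets '[0, 0, 1, 0, 1, 0, 0, 2, 0, 1, 0, 0, 3, 0, 1, 0, 0, 3, 0, 1]'

```text
time: 8.6
eef_pos: [0.5155, -0.0966, 0.0628]
eef_rot: [2.074, 2.359, 0.011]
force: [-3.3, 0.0, 2.0]
grip_width: 0.301
```

step_arm --targets '[0, 0, 1, 0, 1, 0, 0, 2, 0, 1, 0, 0, 2, 0, 1]'

```text
time: 8.85
eef_pos: [0.5155, -0.0965, 0.0612]
eef_rot: [2.074, 2.359, 0.011]
force: [-2.3, 1.0, 2.8]
grip_width: 0.301
```

step_arm --targets '[0, 0, 1, 0, 1, 0, 0, 2, 0, 1, 0, 0, 2, 0, 1]'

```text
time: 9.1
eef_pos: [0.5155, -0.0966, 0.0595]
eef_rot: [2.074, 2.358, 0.011]
force: [-3.2, -0.4, 3.8]
grip_width: 0.304
```

step_arm --targets '[0, 0, 1, 0, 1, 0, 0, 1.5, 0, 1, 0, 0, 1.5, 0, 1]'

```text
time: 9.35
eef_pos: [0.5155, -0.0966, 0.0582]
eef_rot: [2.074, 2.358, 0.011]
force: [-2.4, 1.4, 3.5]
grip_width: 0.304
```

step_arm --targets '[0, 0, 1, 0, 1, 0, 0, 1.5, 0, 1, 0, 0, 1.5, 0, 1]'

```text
time: 9.6
eef_pos: [0.5156, -0.0965, 0.058]
eef_rot: [2.074, 2.359, 0.011]
force: [-5.6, 2.5, 19.5]
grip_width: 0.299
```

step_arm --targets '[0, 0, 1, 0, 1, 0, 0, 1.5, 0, 1, 0, 0, 1.5, 0, 1]'

```text
time: 9.85
eef_pos: [0.5156, -0.0965, 0.0579]
eef_rot: [2.073, 2.359, 0.011]
force: [-6.5, 1.4, 23.3]
grip_width: 0.301
```

The force jumped sharply at TCP z 0.058, which is the nest floor (0.014) plus the grasp height (0.044). I'll relax, release and lift, then verify height and level with the cameras.

step_arm --targets '[0, 0, 0.5, 0, 1, 0, 0, 0.5, 0, 1, 0, 0, 0, 0, 0.8, 0, 0, 0, 0, 0, 0, 0, 0, 0, 0, 0, 0, 0, 0, 0, 0, 0, 0, 0, 0, 0, 0, -2, 0, 0, 0, 0, -30, 0, 0, 0, 0, -60, 0, 0, 0, 0, -95, 0, 0, 0, 0, -95, 0, 0]'

```text
time: 10.85
eef_pos: [0.5186, -0.0976, 0.1588]
eef_rot: [2.069, 2.353, 0.018]
force: [1.4, 0.3, 0.9]
grip_width: 0.501
```

```bash
python3 - <<'E'
from h import *
from plant import ctrl
np.set_printoptions(precision=2,suppress=True,linewidth=180)
s=ctrl.read_state();print(s["time"],s["eef_pos"],s["force"])
th=np.radians(7.25);ex=np.array([np.cos(th),np.sin(th)]);ey=np.array([-ex[1],ex[0]])
for n in("scene","top"):
    d=ctrl.read_camera(n);np.savez(f"pics/{n}3.npz",**d)
    P=pts(d);a=(P[...,:2]-[.5153,-.0963])@ex*1000;b=(P[...,:2]-[.5153,-.0963])@ey*1000;z=P[...,2]*1000
    for nm,k in dict(footp=(b>37)&(b<52)&(abs(a)<25)&(z<50),footm=(b<-37)&(b>-52)&(abs(a)<25)&(z<50),plate=(b>72)&(b<84)&(abs(a)<40)&(z<30),rib=(abs(a)<11)&(abs(b)<28)&(z>60)&(z<90)).items():
        print(n,nm,k.sum(),np.median(z[k]) if k.sum() else None, [np.median(z[k&(a>8)]),np.median(z[k&(a<-8)])] if k.sum() else None)
d=load("scene3");cv2.imwrite("pics/s3.png",cv2.resize(d["frame"][90:215,190:300,::-1],None,fx=4.7,fy=4.7,interpolation=cv2.INTER_CUBIC))
E
```

```text
10.85 [ 0.52 -0.1   0.16] [1.4  0.33 0.95]
scene footp 59 30.984061179591293 [np.float64(31.555420408589605), np.float64(30.81244998354632)]
scene footm 21 30.810127594240065 [np.float64(31.007387171691047), np.float64(nan)]
scene plate 84 13.203944800838363 [np.float64(12.99940962313839), np.float64(13.682062502120452)]
scene rib 103 73.21310354565259 [np.float64(73.34099058042598), np.float64(73.24742013705665)]
top footp 130 31.500658321336473 [np.float64(31.80688476417459), np.float64(31.00757566069312)]
top footm 2 30.42692779871792 [np.float64(30.42692779871792), np.float64(nan)]
top plate 162 13.714963951795278 [np.float64(13.805133029660134), np.float64(13.771284089776458)]
top rib 195 73.65674984939308 [np.float64(73.77473980938387), np.float64(73.37433261549641)]
  return _methods._mean(a, axis=axis, dtype=dtype,
  ret = ret.dtype.type(ret / rcount)
```

View pics/s3.png

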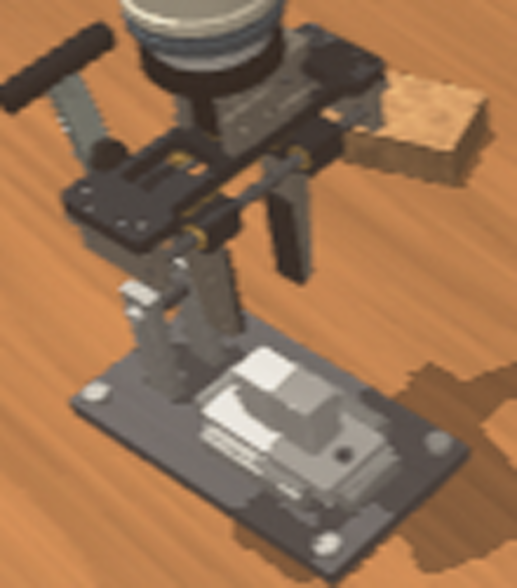

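The casting is seated: rib top and foot top measure 60 and 17.8 mm above the nest floor, level on all sides. Next I'll measure the clamp.

```bash
cat >> h.py <<'E'
TH=np.radians(7.25);EX=np.array([np.cos(TH),np.sin(TH),0]);EY=np.array([-EX[1],EX[0],0]);N0=np.array([.5153,-.0963,0])
def loc(P): q=np.asarray(P)-N0; return np.stack([q@EX,q@EY,q[...,2]],-1)
def world(a,b,z): return N0+a*EX+b*EY+np.array([0,0,z])
def handle(t): return -.1+.16*np.cos(t)-.003*np.sin(t), .088+.16*np.sin(t)+.003*np.cos(t)
E
python3 - <<'E'
from h import *
from plant import ctrl
np.set_printoptions(precision=4,suppress=True,linewidth=180)
for n in("top0","scene0"):
    L=loc(pts(load(n)));m=(L[...,2]>.2)&(L[...,2]<.3)&(L[...,1]<-.1)&(L[...,1]>-.2)&(abs(L[...,0])<.055)
    q=L[m];k=abs(q[:,0])>.012; q=q[k];print(n,len(q),q.min(0),q.max(0),np.median(q,0))
    m=(L[...,2]>.11)&(L[...,2]<.22)&(abs(L[...,0])<.009)&(L[...,1]<-.08)&(L[...,1]>-.2)
    q=L[m]
    if len(q)>10: print("bar slope",np.polyfit(q[:,2],q[:,1],1))
for t in(1.6,1.8,1.85,1.9,1.95,2.0):print(t,handle(t))
s=ctrl.read_state();plan(world(0,-.19,.30),7.25,s)
E
```

```text
top0 305 [-0.04   -0.1593  0.2323] [ 0.0401 -0.1417  0.2518] [-0.0129 -0.1479  0.2458]
bar slope [-0.2797 -0.0726]
scene0 138 [-0.0367 -0.1588  0.2108] [ 0.0436 -0.1373  0.2496] [ 0.017  -0.1469  0.2434]
bar slope [-0.2816 -0.0737]
1.6 (np.float64(-0.10767064437733073), np.float64(0.24784417791973692))
1.8 (np.float64(-0.13927387804352853), np.float64(0.24313401465643197))
1.85 (np.float64(-0.14697826510084797), np.float64(0.24097726173557443))
1.9 (np.float64(-0.1545652309612228), np.float64(0.2384381453293958))
1.95 (np.float64(-0.16201581216121752), np.float64(0.23552301190656522))
2.0 (np.float64(-0.16931138612801983), np.float64(0.23223914778246765))
tilt z [ 0.0087  0.004  -1.    ] tool y yaw 7.37029354515376 shift [-188.7    0.2 -146.2] turn about tool z 0.12 j6 -0.32538795357218847
```

step_arm --targets '[0, 0, -40, 0, 1, 0, 0, -80, 0, 1, 0, 0, -120, 0, 1, 0, 0, -150, 0, 1, 0, 0, -150, 0, 1, -35, 0, -150, 0, 1, -70, 0, -150, 0, 1, -110, 0, -150, 0, 1, -150, 0, -150, 0, 1, -180, 0, -150, 0, 1, -192, 0, -150, 0, 1, -192, 0, -150, 0, 1, -192, 0, -150, 0, 1]'

```text
time: 12.03
eef_pos: [0.5389, -0.2876, 0.302]
eef_rot: [2.075, 2.358, 0.014]
force: [-0.4, 1.0, -0.1]
grip_width: 0.006
```

```bash
python3 - <<'E'
from h import *
from plant import ctrl
np.set_printoptions(precision=4,suppress=True,linewidth=180)
d=ctrl.read_camera("scene");cv2.imwrite("pics/s4.png",cv2.resize(d["frame"][40:215,170:320,::-1],None,fx=3.4,fy=3.4,interpolation=cv2.INTER_CUBIC))
s=ctrl.read_state();print(s["time"],loc(s["eef_pos"]),s["grip_width"],s["force"]);plan(world(0,-.19,.247),7.25,s)
E
```

```text
12.0833 [-0.0005 -0.1921  0.3025] 0.002512530288074604 [0.1728 1.3191 0.2049]
tilt z [ 0.0069  0.0057 -1.    ] tool y yaw 7.362058750764569 shift [ 1.8  0.1 55.5] turn about tool z 0.11 j6 -0.6272810967901047
```

View pics/s4.png

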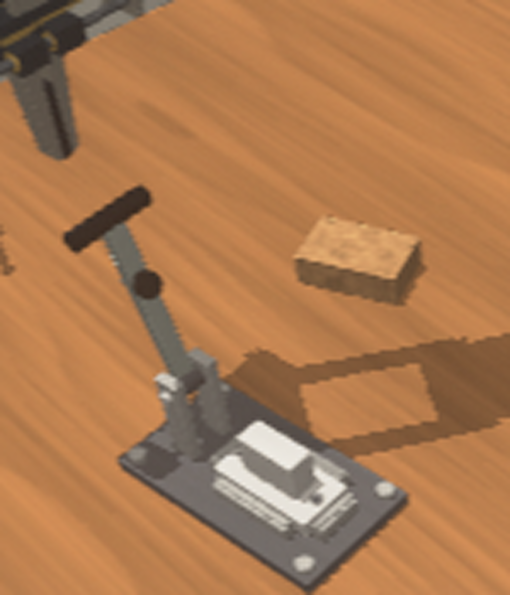

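step_arm --targets '[1, 0, 30, 0, 1, 1, 0, 53, 0, 1, 1, 0, 53, 0, 1, 8, 0, 53, 0, 1, 16, 0, 53, 0, 1, 22, 0, 53, 0, 1, 28, 0, 53, 0, 1, 34, 0, 52, 0, 1, 40, 0, 51, 0, 1, 46, 0, 50, 0, 1, 46, 0, 50, 0, 1]'

```text
time: 13.0
eef_pos: [0.5334, -0.2399, 0.2532]
eef_rot: [2.073, 2.359, 0.015]
force: [0.8, -0.9, 0.4]
grip_width: 0.004
```

```bash
python3 - <<'E'
from h import *
from plant import ctrl
np.set_printoptions(precision=4,suppress=True,linewidth=180)
d=ctrl.read_camera("scene");cv2.imwrite("pics/s5.png",cv2.resize(d["frame"][40:215,170:320,::-1],None,fx=3.4,fy=3.4,interpolation=cv2.INTER_CUBIC))
s=ctrl.read_state();print(s["time"],loc(s["eef_pos"]),s["force"])
E
```

```text
13.05 [-0.0004 -0.1449  0.2528] [-0.3646 -0.4007  0.3713]
```

View pics/s5.png

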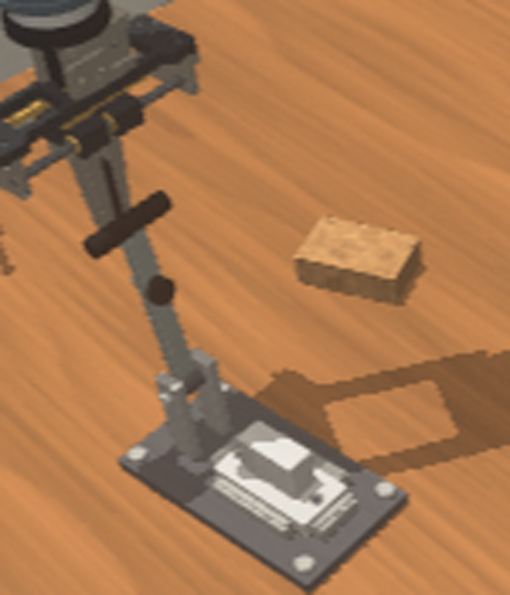

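The handle follows, now nearer upright at (127,225). Continuing over the top.

step_arm --targets '[8, 0, -1, 0, 1, 16, 0, -2, 0, 1, 24, 0, -2, 0, 1, 32, 0, -1, 0, 1, 40, 0, 0, 0, 1, 48, 0, 0, 0, 1, 56, 0, 2, 0, 1, 64, 0, 4, 0, 1, 72, 0, 6, 0, 1, 80, 0, 8, 0, 1, 87, 0, 11, 0, 1, 94, 0, 14, 0, 1, 101, 0, 17, 0, 1, 108, 0, 21, 0, 1, 108, 0, 21, 0, 1]'

```text
time: 14.3
eef_pos: [0.5186, -0.1313, 0.2313]
eef_rot: [-2.072, -2.359, -0.014]
force: [-0.1, -0.3, -0.1]
grip_width: 0.004
```

```bash
python3 - <<'E'
from h import *
from plant import ctrl
np.set_printoptions(precision=4,suppress=True,linewidth=180)
d=ctrl.read_camera("scene");np.savez("pics/scene6.npz",**d);cv2.imwrite("pics/s6.png",cv2.resize(d["frame"][40:215,170:320,::-1],None,fx=3.4,fy=3.4,interpolation=cv2.INTER_CUBIC))
s=ctrl.read_state();print(s["time"],loc(s["eef_pos"]),s["force"])
E
```

```text
14.35 [-0.0009 -0.0358  0.2317] [ 0.1682 -0.7995 -0.1124]
```

View pics/s6.png

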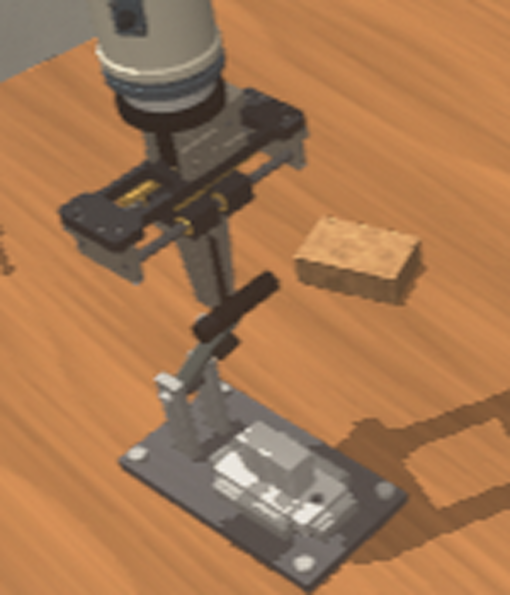

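step_arm --targets '[7, 0, 3, 0, 1, 14, 0, 8, 0, 1, 21, 0, 14, 0, 1, 27, 0, 19, 0, 1, 32, 0, 23, 0, 1, 32, 0, 23, 0, 1, 27, 0, 10, 0, 1, 25, 0, -20, 0, 1, 25, 0, -20, 0, 1, 25, 0, -20, 0, 1]'

```text
time: 15.18
eef_pos: [0.5164, -0.1075, 0.2532]
eef_rot: [2.072, 2.36, 0.016]
force: [0.1, -0.1, -0.8]
grip_width: 0.003
```

```bash
python3 - <<'E'
from h import *
from plant import ctrl
np.set_printoptions(precision=4,suppress=True,linewidth=180)
s=ctrl.read_state();print(s["time"],loc(s["eef_pos"]),s["force"])
for n in("scene","top"):
    d=ctrl.read_camera(n);np.savez(f"pics/{n}7.npz",**d)
    L=loc(pts(d));m=(L[...,2]>.12)&(L[...,2]<.225)&(L[...,1]<.06)&(L[...,1]>-.02)&(abs(L[...,0])<.042)&(abs(L[...,0])>.025)&(d["frame"].max(-1)<70)
    q=L[m];print(n,len(q),q.min(0) if len(q) else "",q.max(0) if len(q) else "")
d=load("scene7");cv2.imwrite("pics/s7.png",cv2.resize(d["frame"][40:215,170:320,::-1],None,fx=3.4,fy=3.4,interpolation=cv2.INTER_CUBIC))
for t in(.6,.7,.75,.8,.9):print(t,handle(t))
E
```

```text
15.1833 [-0.0003 -0.0112  0.2532] [ 0.0734 -0.1036 -0.8291]
scene 57 [-0.0374  0.0194  0.1888] [0.0417 0.0316 0.2034]
top 102 [-0.0395  0.0145  0.1911] [0.0375 0.0302 0.2035]
0.6 (np.float64(0.030359770965363422), np.float64(0.1808188025879347))
0.7 (np.float64(0.02044209690380508), np.float64(0.19336935651988402))
0.75 (np.float64(0.015025302739741342), np.float64(0.19925726821035492))
0.8 (np.float64(0.009321005222847897), np.float64(0.20486709467196512))
0.9 (np.float64(-0.002892385805576153), np.float64(0.21519713544520933))
```

View pics/s7.png

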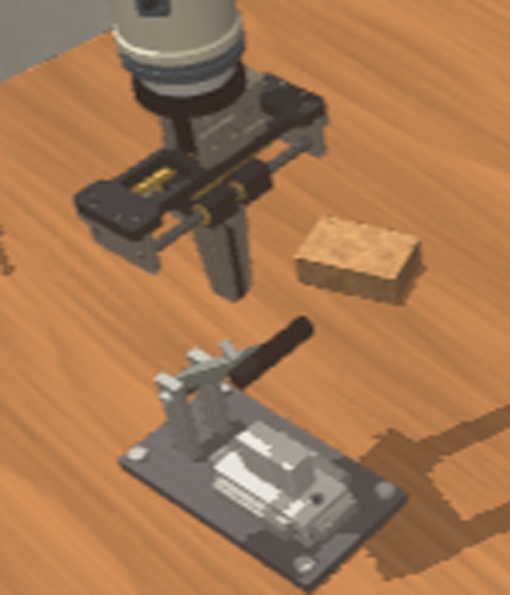

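The handle is at θ≈0.69. Now pushing down from above along its arc.

step_arm --targets '[18, 0, 0, 0, 1, 36, 0, 5, 0, 1, 36, 0, 22, 0, 1, 37, 0, 30, 0, 1, 40, 0, 37, 0, 1, 44, 0, 44, 0, 1, 49, 0, 53, 0, 1, 53, 0, 60, 0, 1, 57, 0, 67, 0, 1, 60, 0, 74, 0, 1, 63, 0, 81, 0, 1, 66, 0, 89, 0, 1, 68, 0, 96, 0, 1, 70, 0, 103, 0, 1, 71, 0, 109, 0, 1, 72, 0, 114, 0, 1, 72, 0, 114, 0, 1]'

```text
time: 16.7
eef_pos: [0.5058, -0.0348, 0.1367]
eef_rot: [-2.071, -2.359, -0.012]
force: [-0.3, -0.2, 0.4]
grip_width: 0.004
```

```bash
python3 - <<'E'
from h import *
from plant import ctrl
np.set_printoptions(precision=4,suppress=True,linewidth=180)
d=ctrl.read_camera("scene");np.savez("pics/scene8.npz",**d);cv2.imwrite("pics/s8.png",cv2.resize(d["frame"][40:215,170:320,::-1],None,fx=3.4,fy=3.4,interpolation=cv2.INTER_CUBIC))
s=ctrl.read_state();print(s["time"],loc(s["eef_pos"]),s["force"])
E
```

```text
16.75 [-0.0015  0.0621  0.1373] [ 0.0748 -0.1625 -0.1448]
```

View pics/s8.png

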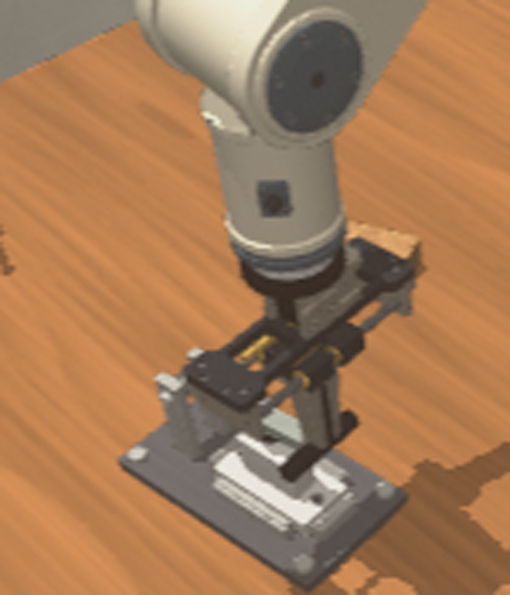

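step_arm --targets '[0, 0, 4, 0, 1, 0, 0, 8, 0, 1, 0, 0, 11, 0, 1, 0, 0, 14, 0, 1, 0, 0, 16, 0, 1, 0, 0, 16, 0, 1]'

```text
time: 17.25
eef_pos: [0.5058, -0.0348, 0.1208]
eef_rot: [-2.071, -2.359, -0.012]
force: [-0.2, -0.7, 0.4]
grip_width: 0.002
```

step_arm --targets '[0, 0, 1, 0, 1, 0, 0, 2, 0, 1, 0, 0, 2, 0, 1]'

```text
time: 17.5
eef_pos: [0.5057, -0.0348, 0.1187]
eef_rot: [-2.071, -2.358, -0.012]
force: [0.2, -0.3, 1.2]
grip_width: 0.008
```

step_arm --targets '[0, 0, 1, 0, 1, 0, 0, 2, 0, 1, 0, 0, 2, 0, 1]'

```text
time: 17.75
eef_pos: [0.5059, -0.0347, 0.1172]
eef_rot: [-2.071, -2.359, -0.012]
force: [-1.8, 0.3, 6.6]
grip_width: 0.005
```

step_arm --targets '[0, 0, 1, 0, 1, 0, 0, 1.5, 0, 1, 0, 0, 1.5, 0, 1]'

```text
time: 18.0
eef_pos: [0.506, -0.0347, 0.117]
eef_rot: [-2.071, -2.359, -0.012]
force: [-5.6, 0.2, 18.2]
grip_width: 0.003
```

The force rose sharply at the expected height (θ≈0), so the pad is on the rib. I'll let go, back off and check.

step_arm --targets '[0, 0, -5, 0, 1, 0, 0, -30, 0, 1, 0, 0, -70, 0, 1, 0, 0, -110, 0, 1, 0, 0, -150, 0, 1, -40, 0, -180, 0, 1, -80, 0, -180, 0, 1, -120, 0, -180, 0, 1, -160, 0, -180, 0, 1, -200, 0, -180, 0, 1, -240, 0, -180, 0, 1, -280, 0, -180, 0, 1, -280, 0, -180, 0, 1, -280, 0, -180, 0, 1]'

```text
time: 19.17
eef_pos: [0.5413, -0.3156, 0.2943]
eef_rot: [-2.074, -2.355, -0.012]
force: [0.9, 0.7, -0.6]
grip_width: 0.004
```

```bash
python3 - <<'E'
from h import *
from plant import ctrl
np.set_printoptions(precision=4,suppress=True,linewidth=180)
s=ctrl.read_state();print(s["time"],s["eef_pos"],s["force"])
for n in("scene","top"):
    d=ctrl.read_camera(n);np.savez(f"pics/{n}9.npz",**d);L=loc(pts(d));z=L[...,2]*1000;a=L[...,0]*1000;b=L[...,1]*1000
    for nm,k in dict(footp=(b>37)&(b<48)&(abs(a)>12)&(abs(a)<25)&(z<50),rib=(abs(a)<13)&(abs(a)>11)&(abs(b)<28)&(z>60)&(z<80),handle=(abs(a)<38)&(abs(a)>12)&(abs(b-60)<12)&(z>80)&(z<130),bar=(abs(a)<7)&(b>-60)&(b<-25)&(z>80),plate=(b>72)&(b<84)&(abs(a)<40)&(z<30)).items():
        print(n,nm,k.sum(),np.median(z[k]) if k.sum() else "",z[k].max() if k.sum() else "", np.median(b[k]) if k.sum() else "")
d=load("scene9");cv2.imwrite("pics/s9.png",cv2.resize(d["frame"][85:215,185:300,::-1],None,fx=4.5,fy=4.5,interpolation=cv2.INTER_CUBIC));cv2.imwrite("pics/t9.png",load("top9")["frame"][:,:,::-1])
E
```

```text
19.1667 [ 0.5413 -0.3156  0.2943] [ 0.8528  0.7057 -0.5803]
scene footp 24 30.645396827327808 35.58049335591784 42.33494209914602
scene rib 14 73.52419361221456 76.05628000357679 -5.773507633128772
scene handle 103 96.56278255943928 104.04906788118362 64.33861932311963
scene bar 39 96.84837265585212 99.81942828212065 -43.6473193842121
scene plate 87 12.824717978623612 18.189222451038823 77.71761635539269
top footp 6 32.57624804298604 34.44573259162021 38.281867060314184
top rib 24 73.5752236975053 76.10153135546993 0.6623949923393831
top handle 187 97.3845193292866 102.55024826482794 61.34420782420599
top bar 96 97.01433733472697 101.20470682580407 -41.79181245794081
top plate 159 13.787894775714072 18.288380337469047 77.82132681472424
```

View pics/s9.png

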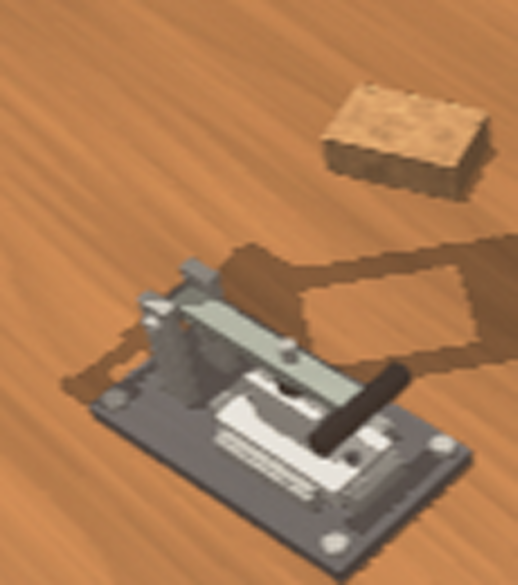

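View pics/t9.png

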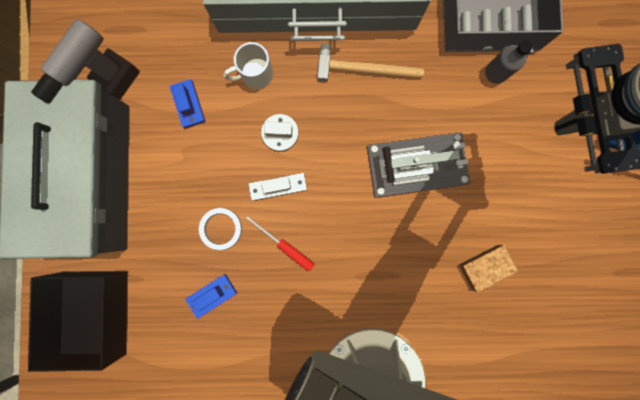

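The clamp lies level over the seated casting, with the handle at (360,410) in the crop, and the other castings stand where they were. One more check, of the bar's slope, because the bar reads about 2 mm high.

```bash
python3 - <<'E'
from h import *
for n in("top9","scene9"):
    L=loc(pts(load(n)))*1000;a,b,z=L[...,0],L[...,1],L[...,2]
    k=(abs(a)<7)&(((b>-80)&(b<-15))|((b>15)&(b<42)))&(z>85)&(z<105)
    p=np.polyfit(b[k],z[k],1);print(n,k.sum(),p,"theta",np.arctan(p[0]),[ (c,np.median(z[k&(abs(b-c)<6)]).round(1)) for c in(-70,-50,-30,20,36)])
    k=(abs(a)<38)&(abs(a)>14)&(z>85)&(b>45)&(b<80);print(np.percentile(z[k],[50,80,90,95]))
E
```

```text
top9 252 [9.04381633e-04 9.76247141e+01] theta 0.0009043813867338687 [(-70, np.float64(98.2)), (-50, np.float64(97.6)), (-30, np.float64(96.8)), (20, np.float64(97.8)), (36, np.float64(97.5))]
[ 97.30321806  99.06948201 100.20725557 100.94918275]
scene9 107 [-4.61629963e-04  9.69639731e+01] theta -0.0004616299301819465 [(-70, np.float64(96.1)), (-50, np.float64(97.3)), (-30, np.float64(96.9)), (20, np.float64(97.0)), (36, np.float64(96.5))]
[ 96.53195317  98.40582925  99.35911251 100.39713378]
```

Both cameras show the bar level (|θ| < 0.001 rad), and the handle top is at about 100 mm, as expected for a closed clamp. Handing in.

```bash
python3 -c "
from plant import ctrl
print(ctrl.hand_in())"
```

```text
the job is handed in; nothing more can be done
None
```

I loaded the 56 x 110 mm casting into the nest, pressed it home, then closed the clamp on it, let go and handed the job in at about 19 s. The hand-in reports no verdict.

- **Seating:** the lifter gave way at about 8 N. The net upward force then jumped from 3.5 to about 20 N at the height of the nest floor. After release, the cameras put the rib top 60 mm above the floor and the foot level.
- **Clamp:** I pushed it over from behind, then down, until the force rose to 18 N at the expected closed height. After I let go, both cameras showed the bar level, within 0.001 rad of zero. The arm is clear of everything.
- **Other castings:** the round and long castings and both blue look-alikes were not touched, and they stand where they were in the last top view.
- **One mismatch:** the bar's surface measured about 2 mm higher than I expected from the given dimensions. That matches the calibration tolerance, and its level slope and the handle's height both fit a closed clamp.

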